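# Line up the glaze jars by height

### The job

Put the four red-lidded glaze jars back on the shelf board in order of height: the tallest on the cork pad next to the scale, then each shorter one in turn, down to the shortest at the far end. Stand each jar upright in the middle of its own pad, set down rather than dropped, never tip a jar over, and leave the little bisque bowl where it stands.

Things in the scene. Friction and masses are not known exactly. Their poses are not given: they have to be found in the camera images.
- jar_a: The tallest of four loose round white plastic jars of glaze material with a red screw lid and a blank paper band: 152 mm high in all, 64 mm in diameter (lid, the top 18 mm, 60 mm), closed and rigid. It starts upright on the bench (z = 0). Origin at the centre of its underside, z up through the lid.
- jar_b: The second tallest of four loose round white plastic jars of glaze material with a red screw lid and a blank paper band: 124 mm high in all, 58 mm in diameter (lid, the top 18 mm, 54 mm), closed and rigid. It starts upright on the bench (z = 0). Origin at the centre of its underside, z up through the lid.
- jar_c: The third tallest of four loose round white plastic jars of glaze material with a red screw lid and a blank paper band: 98 mm high in all, 54 mm in diameter (lid, the top 18 mm, 50 mm), closed and rigid. It starts upright on the bench (z = 0). Origin at the centre of its underside, z up through the lid.
- jar_d: The shortest of four loose round white plastic jars of glaze material with a red screw lid and a blank paper band: 74 mm high in all, 48 mm in diameter (lid, the top 18 mm, 44 mm), closed and rigid. It starts upright on the bench (z = 0). Origin at the centre of its underside, z up through the lid.
- pad_1: The leftmost (+y) pad, seen from the robot, of four equal cork pads (88 mm across, 3 mm thick), fixed about 100 mm apart in a row along a fixed brown shelf board (110 x 430 mm, top 50 mm above the bench) that runs roughly along y beyond the jars. Origin: centre of the pad's underside, so a jar stands 3 mm above it, 53 mm above the bench.
- pad_2: The second pad from the left, seen from the robot, of four equal cork pads (88 mm across, 3 mm thick), fixed about 100 mm apart in a row along a fixed brown shelf board (110 x 430 mm, top 50 mm above the bench) that runs roughly along y beyond the jars. Origin: centre of the pad's underside, so a jar stands 3 mm above it, 53 mm above the bench.
- pad_3: The third pad from the left, seen from the robot, of four equal cork pads (88 mm across, 3 mm thick), fixed about 100 mm apart in a row along a fixed brown shelf board (110 x 430 mm, top 50 mm above the bench) that runs roughly along y beyond the jars. Origin: centre of the pad's underside, so a jar stands 3 mm above it, 53 mm above the bench.
- pad_4: The rightmost (-y) pad, seen from the robot, of four equal cork pads (88 mm across, 3 mm thick), fixed about 100 mm apart in a row along a fixed brown shelf board (110 x 430 mm, top 50 mm above the bench) that runs roughly along y beyond the jars. Origin: centre of the pad's underside, so a jar stands 3 mm above it, 53 mm above the bench.
- scale: Beige bench scale, 200 x 170 mm, 60 mm high, with a clear mixing cup on its steel pan (146 mm high in all). Fixed. It stands beyond the left (+y) or the right (-y) end of the shelf board; a lidded grey pail, 162 mm across and 140 mm high, stands beyond the other end. Origin at the centre of its underside.
- bowl: Small loose terracotta-coloured bisque bowl, 84 mm across and 45 mm high, standing among the jars; not to be moved. Origin at the centre of its underside.
There are look-alikes about, which are no part of the job. What is shaped like the jar_c but purple is not meant.

How it is judged (in metres and radians):
At the end, for the whole second after the job is handed in: Every jar stands upright (within 0.08 rad) and at rest on its own cork pad, its centre within 15 mm of the pad's centre (seen from above), tallest on the pad nearest the scale, the others in falling order of height away from it; the bowl is within 20 mm of where it started (((world y of scale above 0 m and horizontal distance between jar_a and pad_1 below 0.015 m and horizontal distance between jar_b and pad_2 below 0.015 m and horizontal distance between jar_c and pad_3 below 0.015 m and horizontal distance between jar_d and pad_4 below 0.015 m) or (world y of scale below 0 m and horizontal distance between jar_a and pad_4 below 0.015 m and horizontal distance between jar_b and pad_3 below 0.015 m and horizontal distance between jar_c and pad_2 below 0.015 m and horizontal distance between jar_d and pad_1 below 0.015 m)) and height (world z) of jar_a between 0.047 and 0.058 m and angle between each of jar_a, jar_b, jar_c, jar_d's own z axis and vertical below 0.08 rad and linear speed of each of jar_a, jar_b, jar_c, jar_d below 0.02 m/s and angular speed of each of jar_a, jar_b, jar_c, jar_d below 0.2 rad/s and height (world z) of jar_b between 0.047 and 0.058 m and height (world z) of jar_c between 0.047 and 0.058 m and height (world z) of jar_d between 0.047 and 0.058 m and distance of bowl from where it was at the start of the episode below 0.02 m); the robot touches nothing.
It fails at once if a jar tips over (leans more than 0.6 rad) (angle between any of jar_a, jar_b, jar_c, jar_d's own z axis and vertical above 0.6 rad).
It fails at once if the bowl is pushed, lifted or tipped (moved more than 20 mm or leaning more than 0.6 rad) (distance of bowl from where it was at the start of the episode above 0.02 m or angle between bowl's own z axis and vertical above 0.6 rad).
It fails at once if a jar is dropped or thrown (falling or flying with no finger on it, its underside more than 22 mm above the cork pads) ((contact force between the fingers and jar_a below 0.1 N and height (world z) of jar_a above 0.075 m and linear speed of jar_a above 0.2 m/s) or (contact force between the fingers and jar_b below 0.1 N and height (world z) of jar_b above 0.075 m and linear speed of jar_b above 0.2 m/s) or (contact force between the fingers and jar_c below 0.1 N and height (world z) of jar_c above 0.075 m and linear speed of jar_c above 0.2 m/s) or (contact force between the fingers and jar_d below 0.1 N and height (world z) of jar_d above 0.075 m and linear speed of jar_d above 0.2 m/s)).
It also fails if it takes over 99 s, if anything falls off the work surface, if the arm or the gripper's body presses on something with over 40 N, if the wrist force passes 120 N, or if a joint passes its speed limit or range.

### The arm

A 6-joint arm with a two-finger parallel gripper is mounted at the origin on the work surface. World frame = base frame: x ahead of the robot, y to its left, z up, the work surface at z = 0. Lengths are in mm, angles in rad, forces in N, time in s.
With the tool pointing down it reaches from about 350 to 775 mm from the base axis. Payload 7.3 kg.
Tool frame: the origin (TCP) lies at the very end of the fingers, on their centre line; the grasp point (between the pads) lies 19 mm behind it; z points along the fingers, y is the line along which they close (so a half turn about z gives the same grasp; the last joint's range is limited). The gripper opens to 92 mm and grips with 3 to 60 N. Pads are 19 mm wide; open, the fingers measure 130 mm over their backs; the gripper's body (75 mm by 190 mm) begins 47 mm behind the grasp point.
Start: joints at [1.17, 0.342, 1.524, -0, 1.275, -0.146], TCP at [132.311, 508.073, 226.741] pointing down, gripper open.
Joint ranges: [-2.53, 2.53], [-0.77, 2.02], [0.04, 2.7], [-1, 4.14], [0.28, 2.66], [-3.11, 3.11]. Speed limits (rad/s): [2.57, 2.57, 3.14, 3.14, 3.14, 3.14].

### API

Orientations are given as [roll, pitch, yaw] about the fixed x, y, z axes, in that order (R = Rz(yaw) Ry(pitch) Rx(roll)).
In Python, from plant import get_obs, vision, workorder gives the robot as it stands.
- The arm moves only by the shell command python3 -m pendant 'ROWS' [OPENING]. ROWS is a JSON object of lists of equal length, an entry for each row: "dp": the shift along the tool's x, y, z in m, a list of three; "rotation": the turn, a rotation vector about the tool's x, y, z in rad, a list of three. A call has 1 to 8 rows; each row is the pose to reach, as a shift and turn from the pose commanded when the call began, along the tool's axes at that moment; what a row does not reach only later rows make up. A row lasts 1/8 s, in which the tool goes at most 62.5 mm and 10.7 degrees, less where a joint would pass 70% of its speed; a pose out of reach is approached as far as the arm can. A call with a gripper value outside its range is refused whole. OPENING is the finger opening in m, from 0 to 0.0918, set as the call begins (- or left out, the last holds). The fingers move at their own pace and stop on an object; the grip force is fixed at half the most. Time passes only in rows, so rows that repeat a pose let the fingers close. It gives the time, the measured TCP pose, the force, the opening and the grip force at its end, in the units of the state.
- get_obs(): the state, without advancing time (a new reading comes with each control period).
- vision.capture(name): name is "scene" or "side" or "wrist"; returns a dict with "pixels" (400x640x3 uint8, red, green, blue), "vfov" (degrees; the focal length in pixels is half the picture's height over the tangent of half this angle, whatever the lens; pixels are square), "cx", "cy" (the principal point, pixels), "pose" (4x4, takes a point from camera to world coordinates); the wrist camera has in their place "T_tool_cam" (4x4, takes a point from camera to tool coordinates, whose origin is the TCP and whose axes are the flange's). Camera axes: x right, y up, looking along -z (the intrinsics and any distortion apply to the point x, -y, -z); pixel columns grow to the right and rows downward; lengths in mm; the calibration is good to about 2 mm. The wrist camera is an equidistant fisheye: a pixel r from the principal point sees the ray r / f radians off the axis. A picture is of the moment at which its call begins: read the wrist's pose just before it. There is no depth.
- workorder.close_job(): hands the job in; it is judged then, once.
The state is a dict: "time": time; "joint_positions": joint angles; "dq": joint speeds; "tau": joint torques, N m; "tool_pos": TCP position; "tcp_rot": TCP orientation; "contact_force": force on the tool from outside, world axes, zero at the start; "moment": the same for the moment, N m; "grip_width": finger opening in mm; "finger_force": force on a finger pad.
Only numpy, scipy, OpenCV 4.12 (cv2) and the standard library are available. Lean on these libraries where they do the work, as an engineer would, in place of code of your own. Each camera call takes 0.05 s, during which the arm holds its last target. There are 200 camera calls.

## Working session

There is one attempt and no reset: what is moved stays moved. The work goes in short steps, Python scripts to look and compute and a shell command to move; the robot and the scene stay as the last step left them, time stands still between calls to the robot, and variables do not carry over. Pictures are saved under pics/ and viewed, at most 14 in all, crops included, and the job is handed in when it is done.

```bash
mkdir -p pics
python3 - <<'E'
from plant import get_obs, vision
import cv2,numpy as np
print(get_obs())
for n in("scene","side"):
    c=vision.capture(n); print(n,c["vfov"],c["cx"],c["cy"],np.round(c["pose"],3).tolist())
    cv2.imwrite(f"pics/{n}0.png",c["pixels"][...,::-1])
E
```

```text
{'time': 0.0, 'joint_positions': array([ 1.17001149e+00,  3.42710260e-01,  1.52499330e+00, -5.59716558e-06,
        1.27540310e+00, -1.46002414e-01]), 'dq': array([-3.04840730e-04, -1.62689812e-03, -1.79008385e-05,  1.96509090e-03,
       -1.66305855e-04,  1.48547314e-03]), 'tau': array([ 1.46714825e-03, -4.31227648e+01, -2.44226611e+01,  7.17929564e-02,
        5.58107521e-02, -1.08032889e-04]), 'tool_pos': array([132.14265531, 507.68635815, 226.05971168]), 'tcp_rot': array([-3.14009398e+00, -2.14967651e-04,  2.88681170e+00]), 'contact_force': array([-0.82695132,  0.31959131, -0.08623147]), 'moment': array([-0.04999913,  0.00363498, -0.0196948 ]), 'finger_force': 0.0, 'grip_width': 91.93742043021277}
scene 55.33275120471174 321.59125093400434 203.86050149991823 [[-0.77, -0.363, 0.524, 1011.996], [0.638, -0.435, 0.636, 630.59], [-0.002, 0.824, 0.566, 631.938], [0.0, 0.0, 0.0, 1.0]]
side 43.90656878204059 321.18856624863287 203.5482678826815 [[0.998, 0.03, -0.057, 442.789], [-0.064, 0.563, -0.824, -1179.097], [0.008, 0.826, 0.564, 888.996], [0.0, 0.0, 0.0, 1.0]]
```

View pics/scene0.png

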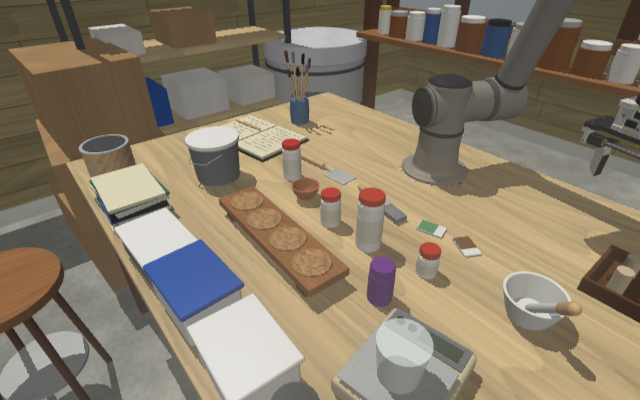

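View pics/side0.png

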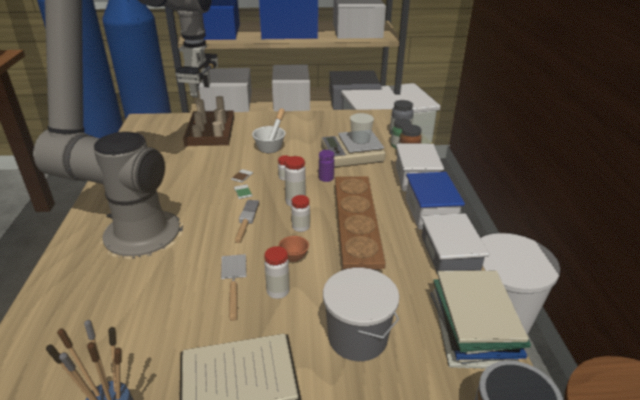

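Scene picture: the red-lidded jars are at about (291,145), (331,195), (371,197) and (430,250). The only look-alike is the purple jar at (382,280). The bowl is at (306,187) and the cork pads are at (247,200), (263,217), (283,237) and (312,262). The scale (405,360) stands at the +y end and the pail (213,155) at the -y end, so jar_a goes on pad_1. In the side picture jar_d is partly hidden behind jar_a.

```bash
cat > h.py <<'E'
import cv2,numpy as np
from plant import get_obs, vision
def ray(c,u,v):
    f=200/np.tan(np.radians(c["vfov"]/2))
    d=np.array([(u-c["cx"])/f,-(v-c["cy"])/f,-1.0]); P=np.array(c["pose"])
    return P[:3,3],P[:3,:3]@d
def onz(c,u,v,z):
    o,d=ray(c,u,v); return (o+d*(z-o[2])/d[2])
def proj(c,p):
    f=200/np.tan(np.radians(c["vfov"]/2)); P=np.array(c["pose"])
    q=P[:3,:3].T@(np.array(p)-P[:3,3]); return c["cx"]+f*q[0]/-q[2], c["cy"]-f*q[1]/-q[2]
def blobs(px,lo,hi,amin=40):
    h=cv2.cvtColor(px,cv2.COLOR_RGB2HSV)
    m=cv2.inRange(h,lo,hi)
    if lo[0]==0: m|=cv2.inRange(h,(174,lo[1],lo[2]),(180,255,255))
    n,l,s,ce=cv2.connectedComponentsWithStats(m)
    return [(np.round(ce[i],1).tolist(),s[i].tolist()) for i in range(1,n) if s[i,4]>=amin],m
E
python3 - <<'E'
from h import *
for n in("scene","side"):
    c=vision.capture(n); px=c["pixels"]; h=cv2.cvtColor(px,cv2.COLOR_RGB2HSV)
    for p in ([(331,193),(371,197),(306,190),(312,262),(283,237),(287,262),(382,270)] if n=="scene" else [(300,202),(275,255),(294,252),(352,245),(356,218),(342,255)]): print(n,p,h[p[1],p[0]])
    b,m=blobs(px,(0,190,90),(5,255,255)); print([x for x in b])
    if n=="scene": cv2.imwrite("pics/crop1.png",cv2.resize(px[130:310,200:460,::-1],None,fx=3,fy=3,interpolation=cv2.INTER_CUBIC))
E
```

```text
scene (331, 193) [  3 169 183]
scene (371, 197) [  3 170 182]
scene (306, 190) [ 10 133 161]
scene (312, 262) [ 16 109 161]
scene (283, 237) [ 15 110 178]
scene (287, 262) [ 13 125 151]
scene (382, 270) [140 113 140]
[]
side (300, 202) [  2 177 154]
side (275, 255) [  3 180 152]
side (294, 252) [ 10 141 154]
side (352, 245) [ 15 113 133]
side (356, 218) [ 15 113 135]
side (342, 255) [ 14 119 103]
[]
```

View pics/crop1.png

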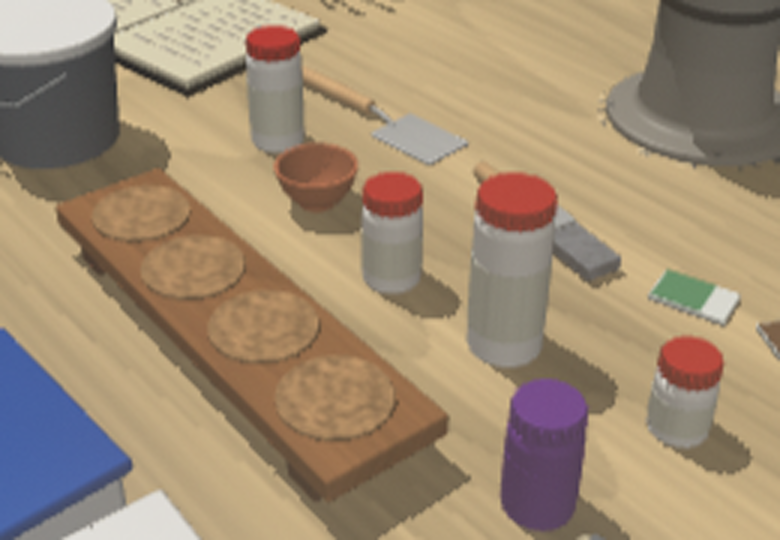

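The crop shows the four red lids on jars of distinct heights, plus the purple decoy. The pads are round cork discs with crop centres (141,212), (192,266), (263,325) and (336,397).

Run:
```python
from h import *
C={}
H=dict(a=152,b=124,c=98,d=74)
for n in("scene","side"):
    c=vision.capture(n); px=c["pixels"]; C[n]=c
    b,m=blobs(px,(0,140,70),(6,255,255))
    for ce,s in b:
        print(n,ce,s,{k:np.round(onz(c,*ce,H[k]-9)[:2]).tolist() for k in H})
    b,m=blobs(px,(130,60,40),(150,255,255),200)
    for ce,s in b: print(n,"purple",ce,np.round(onz(c,*ce,49)))
    h=cv2.cvtColor(px,cv2.COLOR_RGB2HSV)
    # bowl
    b,m=blobs(px,(7,128,60),(11,255,255),100); print(n,"bowl/board?",b)
c=C["scene"]; h=cv2.cvtColor(c["pixels"],cv2.COLOR_RGB2HSV)
for r in (200,222,243,262): print(r,[tuple(x) for x in h[r,225:345:5].tolist()])
for p in [(141,212),(192,266),(263,325),(336,397)]:
    print(np.round(onz(c,200+p[0]/3,130+p[1]/3,53)))
```

```text
scene [290.7, 144.0] [283, 139, 17, 11, 159] {'a': [431.0, -216.0], 'b': [398.0, -264.0], 'c': [367.0, -309.0], 'd': [338.0, -350.0]}
scene [330.3, 194.2] [321, 188, 20, 14, 221] {'a': [518.0, 64.0], 'b': [490.0, 31.0], 'c': [463.0, 1.0], 'd': [439.0, -27.0]}
scene [371.9, 196.3] [359, 188, 26, 19, 372] {'a': [449.0, 133.0], 'b': [417.0, 104.0], 'c': [387.0, 78.0], 'd': [359.0, 53.0]}
scene [430.3, 249.9] [420, 243, 21, 17, 251] {'a': [498.0, 336.0], 'b': [469.0, 319.0], 'c': [441.0, 303.0], 'd': [416.0, 289.0]}
scene purple [380.9, 280.5] [557. 273.  49.]
scene bowl/board? [([308.2, 187.5], [292, 179, 27, 14, 105])]
side [291.6, 161.5] [279, 156, 25, 13, 248] {'a': [443.0, 142.0], 'b': [444.0, 191.0], 'c': [444.0, 237.0], 'd': [444.0, 280.0]}
side [300.2, 201.2] [292, 196, 17, 12, 162] {'a': [463.0, -75.0], 'b': [464.0, -34.0], 'c': [465.0, 5.0], 'd': [465.0, 40.0]}
side [275.9, 254.9] [265, 246, 23, 18, 324] {'a': [401.0, -294.0], 'b': [399.0, -261.0], 'c': [398.0, -230.0], 'd': [396.0, -201.0]}
side purple [326.1, 164.8] [560. 280.  49.]
side bowl/board? [([294.0, 245.7], [274, 23
[... 896 characters left out ...]
(13, 125, 151), (15, 109, 150), (15, 110, 158), (16, 113, 181), (15, 111, 159), (16, 109, 157), (16, 111, 173), (16, 110, 156), (14, 121, 133), (14, 127, 151), (14, 128, 153), (16, 102, 157), (19, 86, 174), (19, 86, 193), (19, 86, 189), (19, 85, 191)]
262 [(19, 78, 182), (19, 80, 188), (19, 81, 179), (19, 83, 187), (19, 83, 196), (19, 83, 191), (19, 84, 188), (19, 84, 192), (19, 84, 191), (18, 78, 118), (16, 91, 107), (13, 115, 120), (13, 124, 150), (13, 125, 151), (15, 110, 160), (16, 110, 172), (15, 110, 172), (16, 110, 165), (16, 111, 172), (16, 112, 171), (16, 109, 147), (16, 111, 173), (14, 127, 149), (14, 128, 151)]
[ 622. -161.   53.]
[630. -62.  53.]
[629.  40.  53.]
[636. 141.  53.]
```

Run:
```python
from h import *
for n in("scene","side"):
    c=vision.capture(n); h=cv2.cvtColor(c["pixels"],cv2.COLOR_RGB2HSV)
    m=cv2.inRange(h,(15,104,95),(17,117,255))
    m=cv2.morphologyEx(m,cv2.MORPH_CLOSE,np.ones((3,3))); m=cv2.morphologyEx(m,cv2.MORPH_OPEN,np.ones((3,3)))
    for k in cv2.findContours(m,cv2.RETR_EXTERNAL,cv2.CHAIN_APPROX_NONE)[0]:
        if cv2.contourArea(k)<200: continue
        # top-plane metric circle
        P=np.array([onz(c,u,v,53)[:2] for u,v in cv2.convexHull(k)[:,0].astype(float)],np.float32)
        (x,y),(w,hh),_=cv2.minAreaRect(P) if len(P)<5 else cv2.fitEllipse(P)
        print(n,"disc",round(x,1),round(y,1),round(w),round(hh),len(P))
    m=cv2.inRange(h,(7,120,60),(12,255,255)); nn,l,s,ce=cv2.connectedComponentsWithStats(cv2.morphologyEx(m,cv2.MORPH_CLOSE,np.ones((3,3))))
    for i in range(1,nn):
        if s[i,4]>80: print(n,"bowl?",ce[i].round(1),s[i],onz(c,*ce[i],25).round())
    m=cv2.inRange(h,(0,140,70),(6,255,255))
    if n=="side":
        for k in cv2.findContours(m,cv2.RETR_EXTERNAL,cv2.CHAIN_APPROX_NONE)[0]:
            if cv2.contourArea(k)>100: x,y,w,hh=cv2.boundingRect(k); print((x,y,w,hh))
```

```text
scene disc 635.8 138.7 89 91 19
scene disc 628.5 39.1 89 91 19
scene disc 623.8 -113.9 110 196 18
scene disc 975.0 -716.7 87 955 10
scene disc 622.4 -1742.7 662 2259 20
scene disc -247.9 -2698.5 189 1509 15
scene disc -498.9 -2726.5 126 1650 13
scene bowl? [397.7  26.6] [389  16  18  22 273] [-1784. -1716.    25.]
scene bowl? [469.4  37.4] [454  20  33  33 741] [-1858. -1062.    25.]
scene bowl? [559.2  50. ] [ 537   27   44   44 1035] [-1957.  -438.    25.]
scene bowl? [588.8  63.2] [570  46  43  33 756] [-1741.  -173.    25.]
scene bowl? [305.3 185.8] [292 178  27  19 333] [ 426. -157.   25.]
scene bowl? [607.4 274.9] [594 261  28  29 181] [142. 566.  25.]
scene bowl? [630.  299.1] [609 290  31  18 107] [183. 621.  25.]
side disc 621.2 -164.7 85 89 16
side disc 632.2 -66.5 82 92 15
side disc 628.0 37.0 82 86 13
side disc 641.6 147.9 89 107 10
side bowl? [411.1 138.9] [402 136  18   6  86] [903. 503.  25.]
side bowl? [294.  246.5] [273 236  35  25 493] [ 443. -121.   25.]
(265, 246, 23, 18)
(292, 196, 17, 12)
(279, 156, 25, 13)
```

```bash
python3 -m pendant '{"dp":[[0,0,-0.02],[0,0,-0.04],[0,0,-0.06],[0,0,-0.08],[0,0,-0.09],[0,0,-0.1],[0,0,-0.1],[0,0,-0.1]],"rotation":[[0,0,0.18],[0,0,0.36],[0,0,0.54],[0,0,0.72],[0,0,0.9],[0,0,1.08],[0,0,1.2],[0,0,1.316]]}' 0.0918
# go toward (530,60,330): tool x = +y world, tool y = +x world
python3 -m pendant '{"dp":[[-0.05,0.03,0],[-0.11,0.08,0],[-0.17,0.13,0],[-0.23,0.18,0],[-0.29,0.23,0],[-0.35,0.28,0],[-0.40,0.33,0],[-0.44,0.38,0]],"rotation":[[0,0,0],[0,0,0],[0,0,0],[0,0,0],[0,0,0],[0,0,0],[0,0,0],[0,0,0]]}'
python3 -m pendant '{"dp":[[0,0.02,0],[0,0.02,0],[0,0.02,0]],"rotation":[[0,0,0],[0,0,0],[0,0,0]]}'
python3 - <<'E'
from h import *
o=get_obs(); print(o["time"],o["tool_pos"],o["tcp_rot"],o["joint_positions"])
c=vision.capture("wrist"); print(c["vfov"],c["cx"],c["cy"],np.round(c["T_tool_cam"],3).tolist())
cv2.imwrite("pics/w1.png",c["pixels"][...,::-1])
E
```

```text
time: 1.4
tool_pos: [132.3, 508.1, 326.9]
tcp_rot: [3.141, -0.0, 1.567]
contact_force: [-0.3, -0.7, 0.1]
grip_width: 91.4
finger_force: 0.0
time: 2.4
tool_pos: [450.5, 126.6, 327.1]
tcp_rot: [3.141, -0.0, 1.57]
contact_force: [0.4, 1.1, 0.4]
grip_width: 91.7
finger_force: 0.0
time: 2.78
tool_pos: [468.7, 128.8, 326.7]
tcp_rot: [-3.141, -0.0, 1.572]
contact_force: [0.2, 0.1, -0.8]
grip_width: 91.6
finger_force: 0.0
2.775 [468.68587293 128.84953024 326.68467324] [-3.14101003e+00 -1.31207379e-04  1.57158097e+00] [1.10328103e-01 2.08674327e-01 1.43323197e+00 1.94599684e-04
 1.50025114e+00 1.09529653e-01]
65.70646984690485 316.91775156132474 203.06031856450315 [[0.001, 0.967, 0.253, 67.759], [1.0, -0.001, 0.0, 0.729], [0.0, 0.253, -0.967, -158.768], [0.0, 0.0, 0.0, 1.0]]
```

View pics/w1.png

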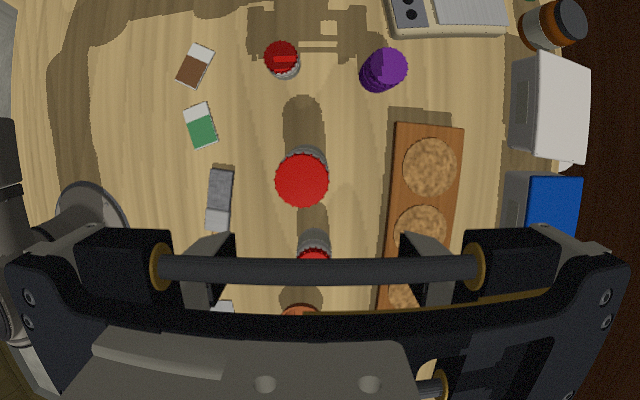

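The wrist view shows jar_a's lid at (302,180), jar_d's at (281,57), the purple decoy at (383,70), pad_1 at (430,167) and pad_2 at (420,235), partly hidden by a finger.

```bash
cat >> h.py <<'E'
from scipy.spatial.transform import Rotation as R
from scipy.optimize import least_squares
def wcap():
    o=get_obs(); c=vision.capture("wrist")
    T=np.eye(4); T[:3,:3]=R.from_euler("xyz",o["tcp_rot"]).as_matrix(); T[:3,3]=o["tool_pos"]
    c["W"]=T@np.array(c["T_tool_cam"]); return c
def wonz(c,u,v,z):
    f=200/np.tan(np.radians(c["vfov"]/2)); dx,dy=u-c["cx"],v-c["cy"]; r=np.hypot(dx,dy)+1e-9; t=r/f
    d=c["W"][:3,:3]@np.array([np.sin(t)*dx/r,-np.sin(t)*dy/r,-np.cos(t)]); o=c["W"][:3,3]
    return (o+d*(z-o[2])/d[2])
def circ(P):
    P=np.array(P,float)[:,:2]; s=least_squares(lambda q:np.hypot(*(P-q[:2]).T)-q[2],[*P.mean(0),40],loss="soft_l1",f_scale=1.5).x
    return s.round(1).tolist()
def wlids(c,H):
    h=cv2.cvtColor(c["pixels"],cv2.COLOR_RGB2HSV)
    m=cv2.inRange(h,(0,150,70),(8,255,255))|cv2.inRange(h,(174,150,70),(180,255,255))
    for k in cv2.findContours(m,cv2.RETR_EXTERNAL,cv2.CHAIN_APPROX_NONE)[0]:
        if cv2.contourArea(k)<150: continue
        hull=cv2.convexHull(k)[:,0]; ce=k[:,0].mean(0).round()
        print("lid px",ce,{n:circ([wonz(c,u,v,z) for u,v in hull]) for n,z in H.items()})
def wpads(c):
    h=cv2.cvtColor(c["pixels"],cv2.COLOR_RGB2HSV)
    m=cv2.inRange(h,(15,95,95),(18,120,255)); 
    m=cv2.morphologyEx(m,cv2.MORPH_CLOSE,np.ones((3,3))); m=cv2.morphologyEx(m,cv2.MORPH_OPEN,np.ones((3,3)))
    for k in cv2.findContours(m,cv2.RETR_EXTERNAL,cv2.CHAIN_APPROX_NONE)[0]:
        if cv2.contourArea(k)<300: continue
        print("pad px",k[:,0].mean(0).round(),"area",cv2.contourArea(k),circ([wonz(c,u,v,53) for u,v in cv2.convexHull(k)[:,0]]))
E
python3 - <<'E'
from h import *
c=wcap(); wlids(c,dict(a=152,d=74)); wpads(c)
h=cv2.cvtColor(c["pixels"],cv2.COLOR_RGB2HSV); print(h[167,410:450:8].tolist(),h[60,275:290:5].tolist(),h[180,302],h[118,430])
E
```

```text
lid px [313. 254.] {'a': [464.8, 39.2, 17.3], 'd': [463.8, 2.2, 21.5]}
lid px [301. 180.] {'a': [452.1, 134.8, 30.5], 'd': [448.0, 120.4, 37.7]}
lid px [281.  57.] {'a': [429.5, 271.3, 18.4], 'd': [420.2, 288.7, 22.7]}
[[17, 136, 152], [16, 139, 138], [16, 135, 138], [16, 134, 146], [17, 135, 160]] [[2, 227, 173], [179, 221, 172], [2, 235, 162]] [  0 227 170] [ 19 110 116]
```

```bash
sed -i 's/(15,95,95),(18,120,255)/(15,128,95),(18,146,255)/' h.py
python3 - <<'E'
from h import *
c=wcap(); wpads(c)
h=cv2.cvtColor(c["pixels"],cv2.COLOR_RGB2HSV); print(h[135,395:465:8].tolist())
E
```

```text
pad px [402. 297.] area 532.0 [615.0, -79.3, 27.3]
pad px [418. 226.] area 1241.5 [628.9, 38.0, 43.5]
pad px [429. 167.] area 2432.0 [635.9, 137.8, 43.9]
[[17, 255, 55], [15, 163, 139], [16, 174, 138], [15, 167, 134], [15, 158, 129], [15, 165, 130], [14, 170, 132], [15, 178, 133], [15, 164, 134]]
```

```bash
python3 -m pendant '{"dp":[[0.0055,-0.017,0.02],[0.0055,-0.017,0.06],[0.0055,-0.017,0.11],[0.0055,-0.017,0.16],[0.0055,-0.017,0.2],[0.0055,-0.017,0.22],[0.0055,-0.017,0.23],[0.0055,-0.017,0.23]],"rotation":[[0,0,0],[0,0,0],[0,0,0],[0,0,0],[0,0,0],[0,0,0],[0,0,0],[0,0,0]]}'
python3 -m pendant '{"dp":[[0,0,0],[0,0,0],[0,0,0],[0,0,0],[0,0,0],[0,0,0]],"rotation":[[0,0,0],[0,0,0],[0,0,0],[0,0,0],[0,0,0],[0,0,0]]}' 0.05
```

```text
time: 3.92
tool_pos: [452.3, 134.2, 96.9]
tcp_rot: [-3.142, -0.0, 1.571]
contact_force: [-0.0, 1.2, 0.5]
grip_width: 91.9
finger_force: 0.0
time: 4.68
tool_pos: [452.4, 134.0, 97.1]
tcp_rot: [3.142, -0.0, 1.571]
contact_force: [-2.6, 0.1, 5.7]
grip_width: 63.9
finger_force: 30.0
```

```bash
python3 -m pendant '{"dp":[[0,0,-0.01],[0,0,-0.03],[0,0,-0.055],[0,0,-0.08],[0,0,-0.095],[0,0,-0.1],[0,0,-0.1]],"rotation":[[0,0,0],[0,0,0],[0,0,0],[0,0,0],[0,0,0],[0,0,0],[0,0,0]]}'
python3 -m pendant '{"dp":[[0,0.01,0],[0.001,0.035,0],[0.002,0.07,0],[0.003,0.105,0],[0.004,0.14,0],[0.004,0.165,0],[0.004,0.18,0],[0.004,0.1835,0]],"rotation":[[0,0,0],[0,0,0],[0,0,0],[0,0,0],[0,0,0],[0,0,0],[0,0,0],[0,0,0]]}'
python3 -m pendant '{"dp":[[0,0,0],[0,0,0.01],[0,0,0.02],[0,0,0.03],[0,0,0.038],[0,0,0.042],[0,0,0.042]],"rotation":[[0,0,0],[0,0,0],[0,0,0],[0,0,0],[0,0,0],[0,0,0],[0,0,0]]}'
```

```text
time: 5.55
tool_pos: [452.3, 133.9, 196.5]
tcp_rot: [-3.141, -0.0, 1.571]
contact_force: [-0.9, 0.4, -5.4]
grip_width: 63.4
finger_force: 30.0
time: 6.55
tool_pos: [636.7, 137.7, 194.9]
tcp_rot: [-3.14, 0.0, 1.57]
contact_force: [-0.8, 0.1, -4.9]
grip_width: 63.5
finger_force: 30.0
time: 7.42
tool_pos: [635.9, 137.9, 154.4]
tcp_rot: [-3.141, -0.0, 1.571]
contact_force: [1.0, -0.2, -4.0]
grip_width: 63.6
finger_force: 30.0
```

```bash
python3 -m pendant '{"dp":[[0,0,0.001],[0,0,0.002],[0,0,0.003],[0,0,0.004],[0,0,0.0045],[0,0,0.0045]],"rotation":[[0,0,0],[0,0,0],[0,0,0],[0,0,0],[0,0,0],[0,0,0]]}'
```

```text
time: 8.18
tool_pos: [636.0, 138.0, 150.3]
tcp_rot: [3.141, -0.0, 1.571]
contact_force: [-0.0, -0.4, -4.8]
grip_width: 63.9
finger_force: 30.0
```

```bash
python3 -m pendant '{"dp":[[0,0,0.0005],[0,0,0.001],[0,0,0.001]],"rotation":[[0,0,0],[0,0,0],[0,0,0]]}'
python3 -m pendant '{"dp":[[0,0,0],[0,0,0],[0,0,0],[0,0,0],[0,0,0]],"rotation":[[0,0,0],[0,0,0],[0,0,0],[0,0,0],[0,0,0]]}' 0.0918
python3 -m pendant '{"dp":[[0,0,-0.01],[0,0,-0.03],[0,0,-0.07],[0,0,-0.12],[0,0,-0.16],[0,0,-0.175]],"rotation":[[0,0,0],[0,0,0],[0,0,0],[0,0,0],[0,0,0],[0,0,0]]}'
python3 -m pendant '{"dp":[[-0.04,-0.02,0],[-0.09,-0.05,0],[-0.14,-0.08,0],[-0.19,-0.11,0],[-0.24,-0.14,0],[-0.29,-0.17,0],[-0.33,-0.2,0],[-0.36,-0.22,0]],"rotation":[[0,0,0],[0,0,0],[0,0,0],[0,0,0],[0,0,0],[0,0,0],[0,0,0],[0,0,0]]}'
python3 -m pendant '{"dp":[[-0.03,-0.01,0],[-0.04,-0.014,0],[-0.04,-0.014,0],[-0.04,-0.014,0]],"rotation":[[0,0,0],[0,0,0],[0,0,0],[0,0,0]]}'
python3 - <<'E'
from h import *
c=wcap(); wlids(c,dict(b=124,c=98)); wpads(c); print(get_obs()["tool_pos"])
cv2.imwrite("pics/w2.png",c["pixels"][...,::-1])
E
```

```text
time: 8.55
tool_pos: [636.0, 138.0, 150.1]
tcp_rot: [3.141, -0.0, 1.571]
contact_force: [-2.8, -0.6, 4.1]
grip_width: 63.5
finger_force: 30.0
time: 9.18
tool_pos: [636.0, 138.0, 149.2]
tcp_rot: [3.142, -0.0, 1.571]
contact_force: [-0.1, -0.6, -0.6]
grip_width: 92.1
finger_force: 0.0
time: 9.93
tool_pos: [636.6, 138.0, 328.6]
tcp_rot: [3.135, -0.001, 1.571]
contact_force: [0.9, 0.1, -0.4]
grip_width: 91.5
finger_force: 0.0
time: 10.92
tool_pos: [414.6, -223.6, 325.2]
tcp_rot: [3.14, 0.001, 1.569]
contact_force: [0.3, -0.9, 0.4]
grip_width: 91.8
finger_force: 0.0
time: 11.42
tool_pos: [402.3, -261.2, 324.4]
tcp_rot: [3.141, -0.0, 1.572]
contact_force: [0.4, 0.2, 0.3]
grip_width: 91.4
finger_force: 0.0
lid px [314. 182.] {'b': [398.8, -262.6, 27.5], 'c': [398.5, -267.6, 29.5]}
pad px [463. 111.] area 2238.5 [621.1, -164.2, 43.8]
pad px [467.  47.] area 2044.5 [629.0, -64.4, 43.7]
pad px [468.   4.] area 329.0 [629.5, 36.4, 42.4]
[ 402.38219651 -261.12559154  324.31953421]
```

View pics/w2.png

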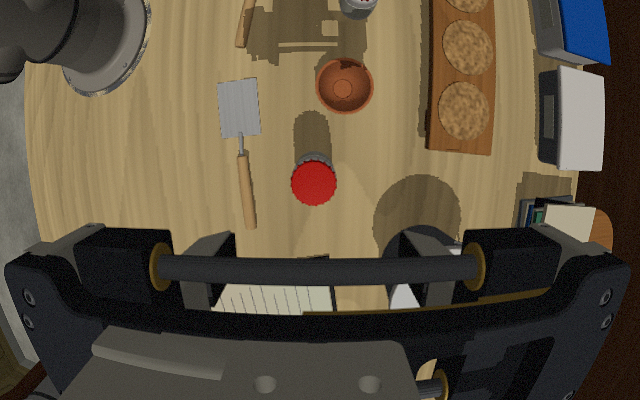

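Wrist view: jar_b's lid is at (314,182), the bowl at (344,86), pad_4 at (463,111) and pad_3 at (467,47). The pail's rim is close to the right finger, so I'll check its position.

Run:
```python
from h import *
c=vision.capture("scene"); print("pail",onz(c,213,140,140))
c=vision.capture("side"); print("pail",onz(c,361,296,140))
c=wcap(); 
print("bowl",wonz(c,344,86,45))
```

```text
pail [ 591.00663032 -393.57365021  140.        ]
pail [ 580.57628403 -433.66696731  140.        ]
bowl [ 440.63242117 -139.26562729   45.        ]
```

```bash
python3 -m pendant '{"dp":[[-0.0015,-0.0035,0.02],[-0.0015,-0.0035,0.06],[-0.0015,-0.0035,0.11],[-0.0015,-0.0035,0.16],[-0.0015,-0.0035,0.21],[-0.0015,-0.0035,0.24],[-0.0015,-0.0035,0.255],[-0.0015,-0.0035,0.255]],"rotation":[[0,0,0],[0,0,0],[0,0,0],[0,0,0],[0,0,0],[0,0,0],[0,0,0],[0,0,0]]}'
python3 -m pendant '{"dp":[[0,0,0],[0,0,0],[0,0,0],[0,0,0],[0,0,0],[0,0,0]],"rotation":[[0,0,0],[0,0,0],[0,0,0],[0,0,0],[0,0,0],[0,0,0]]}' 0.045
python3 -m pendant '{"dp":[[0,0,-0.01],[0,0,-0.035],[0,0,-0.07],[0,0,-0.11],[0,0,-0.145],[0,0,-0.165],[0,0,-0.17],[0,0,-0.17]],"rotation":[[0,0,0],[0,0,0],[0,0,0],[0,0,0],[0,0,0],[0,0,0],[0,0,0],[0,0,0]]}'
```

```text
time: 12.62
tool_pos: [398.1, -262.8, 68.3]
tcp_rot: [-3.14, -0.002, 1.571]
contact_force: [-0.3, 0.1, 0.2]
grip_width: 91.7
finger_force: 0.0
time: 13.38
tool_pos: [398.5, -263.7, 69.5]
tcp_rot: [3.141, 0.0, 1.571]
contact_force: [-1.0, 0.5, 5.6]
grip_width: 57.9
finger_force: 30.0
time: 14.38
tool_pos: [398.2, -263.2, 238.6]
tcp_rot: [-3.141, -0.001, 1.571]
contact_force: [0.2, 0.1, -3.3]
grip_width: 57.7
finger_force: 30.0
```

```bash
python3 -m pendant '{"dp":[[0.01,0.008,0],[0.035,0.027,0],[0.07,0.054,0],[0.11,0.084,0],[0.15,0.115,0],[0.19,0.145,0],[0.23,0.176,0],[0.26,0.2,0]],"rotation":[[0,0,0],[0,0,0],[0,0,0],[0,0,0],[0,0,0],[0,0,0],[0,0,0],[0,0,0]]}'
python3 -m pendant '{"dp":[[0.025,0.018,0],[0.037,0.027,0],[0.0415,0.03,0],[0.0415,0.03,0],[0.0415,0.03,0]],"rotation":[[0,0,0],[0,0,0],[0,0,0],[0,0,0],[0,0,0]]}'
python3 -m pendant '{"dp":[[0,0,0.01],[0,0,0.03],[0,0,0.055],[0,0,0.08],[0,0,0.1],[0,0,0.107],[0,0,0.11],[0,0,0.11]],"rotation":[[0,0,0],[0,0,0],[0,0,0],[0,0,0],[0,0,0],[0,0,0],[0,0,0],[0,0,0]]}'
```

```text
time: 15.38
tool_pos: [599.1, -0.6, 237.7]
tcp_rot: [-3.139, -0.001, 1.572]
contact_force: [-0.5, -0.6, -3.3]
grip_width: 57.8
finger_force: 30.0
time: 16.0
tool_pos: [628.1, 37.0, 239.4]
tcp_rot: [-3.141, 0.0, 1.57]
contact_force: [-0.3, -0.1, -2.9]
grip_width: 57.8
finger_force: 30.0
time: 17.0
tool_pos: [628.8, 37.8, 129.8]
tcp_rot: [3.141, 0.0, 1.571]
contact_force: [0.2, 0.6, -2.7]
grip_width: 57.5
finger_force: 30.0
```

```bash
python3 -m pendant '{"dp":[[0,0,0.002],[0,0,0.004],[0,0,0.0055],[0,0,0.0065],[0,0,0.0075],[0,0,0.0082],[0,0,0.0082]],"rotation":[[0,0,0],[0,0,0],[0,0,0],[0,0,0],[0,0,0],[0,0,0],[0,0,0]]}'
python3 -m pendant '{"dp":[[0,0,0],[0,0,0],[0,0,0],[0,0,0],[0,0,0]],"rotation":[[0,0,0],[0,0,0],[0,0,0],[0,0,0],[0,0,0]]}' 0.0918
python3 -m pendant '{"dp":[[0,0,-0.01],[0,0,-0.03],[0,0,-0.07],[0,0,-0.12],[0,0,-0.16],[0,0,-0.19],[0,0,-0.2]],"rotation":[[0,0,0],[0,0,0],[0,0,0],[0,0,0],[0,0,0],[0,0,0],[0,0,0]]}'
python3 -m pendant '{"dp":[[-0.01,-0.03,0],[-0.02,-0.07,0],[-0.025,-0.11,0],[-0.03,-0.14,0],[-0.035,-0.16,0],[-0.035,-0.165,0],[-0.035,-0.165,0],[-0.035,-0.165,0]],"rotation":[[0,0,0],[0,0,0],[0,0,0],[0,0,0],[0,0,0],[0,0,0],[0,0,0],[0,0,0]]}'
python3 - <<'E'
from h import *
c=wcap(); wlids(c,dict(a=205,b=177,c=98,d=74)); wpads(c); print(get_obs()["tool_pos"])
cv2.imwrite("pics/w3.png",c["pixels"][...,::-1])
E
```

```text
time: 17.88
tool_pos: [628.5, 38.0, 122.6]
tcp_rot: [3.141, 0.0, 1.571]
contact_force: [-5.1, 0.9, 7.1]
grip_width: 57.4
finger_force: 30.0
time: 18.5
tool_pos: [628.5, 38.0, 120.9]
tcp_rot: [-3.142, -0.0, 1.571]
contact_force: [0.3, 0.5, 0.4]
grip_width: 91.8
finger_force: 0.0
time: 19.38
tool_pos: [629.0, 38.0, 323.8]
tcp_rot: [3.137, 0.0, 1.571]
contact_force: [-0.0, 0.4, -0.8]
grip_width: 92.1
finger_force: 0.0
time: 20.38
tool_pos: [464.1, 3.1, 320.6]
tcp_rot: [-3.141, -0.0, 1.571]
contact_force: [-0.7, 0.0, -0.1]
grip_width: 91.9
finger_force: 0.0
lid px [316. 177.] {'a': [464.2, 22.4, 18.2], 'b': [464.2, 17.4, 20.1], 'c': [464.0, 3.5, 25.3], 'd': [463.9, -0.8, 26.9]}
lid px [466. 159.] {'a': [611.2, 41.7, 25.6], 'b': [626.1, 38.7, 28.2], 'c': [668.3, 30.3, 35.5], 'd': [681.1, 27.8, 37.8]}
lid px [485.  68.] {'a': [632.8, 136.4, 31.9], 'b': [650.0, 143.1, 35.2], 'c': [698.5, 162.0, 44.3], 'd': [713.2, 167.7, 47.1]}
pad px [426. 216.] area 1922.0 [629.5, -64.2, 43.8]
pad px [416. 158.] area 529.5 [627.8, 37.0, 42.7]
[464.07007041   3.04343603 320.62012328]
```

View pics/w3.png

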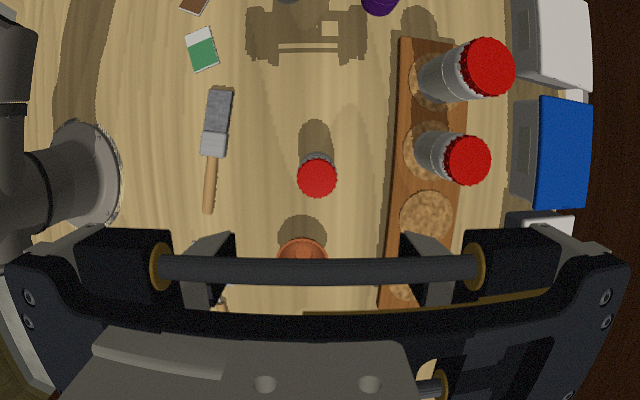

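Both placed jars stand upright on their pads, with lids at (485,68) and (466,159). jar_c's lid is at (316,177).

```bash
python3 -m pendant '{"dp":[[0,0,0.02],[0,0,0.06],[0,0,0.11],[0,0,0.16],[0,0,0.21],[0,0,0.25],[0,0,0.272],[0,0,0.2775]],"rotation":[[0,0,0],[0,0,0],[0,0,0],[0,0,0],[0,0,0],[0,0,0],[0,0,0],[0,0,0]]}'
python3 -m pendant '{"dp":[[0,0,0],[0,0,0],[0,0,0],[0,0,0],[0,0,0],[0,0,0],[0,0,0]],"rotation":[[0,0,0],[0,0,0],[0,0,0],[0,0,0],[0,0,0],[0,0,0],[0,0,0]]}' 0.04
python3 -m pendant '{"dp":[[0,0,-0.01],[0,0,-0.03],[0,0,-0.055],[0,0,-0.08],[0,0,-0.095],[0,0,-0.1],[0,0,-0.1]],"rotation":[[0,0,0],[0,0,0],[0,0,0],[0,0,0],[0,0,0],[0,0,0],[0,0,0]]}'
python3 -m pendant '{"dp":[[-0.005,0.01,0],[-0.015,0.035,0],[-0.03,0.07,0],[-0.045,0.105,0],[-0.057,0.135,0],[-0.064,0.157,0],[-0.067,0.165,0],[-0.067,0.165,0]],"rotation":[[0,0,0],[0,0,0],[0,0,0],[0,0,0],[0,0,0],[0,0,0],[0,0,0],[0,0,0]]}'
```

```text
time: 21.42
tool_pos: [463.0, 3.2, 41.9]
tcp_rot: [-3.139, -0.001, 1.571]
contact_force: [-0.3, -0.7, -0.3]
grip_width: 92.2
finger_force: 0.0
time: 22.3
tool_pos: [463.7, 2.9, 43.9]
tcp_rot: [3.141, 0.0, 1.571]
contact_force: [-1.4, -0.9, 5.9]
grip_width: 53.4
finger_force: 30.0
time: 23.18
tool_pos: [463.3, 3.0, 143.5]
tcp_rot: [-3.142, -0.0, 1.571]
contact_force: [0.3, 0.9, -1.5]
grip_width: 53.5
finger_force: 30.0
time: 24.18
tool_pos: [628.2, -64.2, 142.5]
tcp_rot: [-3.14, -0.0, 1.571]
contact_force: [0.5, 0.1, -1.5]
grip_width: 53.9
finger_force: 30.0
```

```bash
python3 -m pendant '{"dp":[[0,0,0.008],[0,0,0.02],[0,0,0.031],[0,0,0.039],[0,0,0.043],[0,0,0.045],[0,0,0.0465],[0,0,0.0475]],"rotation":[[0,0,0],[0,0,0],[0,0,0],[0,0,0],[0,0,0],[0,0,0],[0,0,0],[0,0,0]]}'
python3 -m pendant '{"dp":[[0,0,0],[0,0,0]],"rotation":[[0,0,0],[0,0,0]]}'
python3 -m pendant '{"dp":[[0,0,0],[0,0,0],[0,0,0],[0,0,0],[0,0,0]],"rotation":[[0,0,0],[0,0,0],[0,0,0],[0,0,0],[0,0,0]]}' 0.0918
python3 -m pendant '{"dp":[[0,0,-0.01],[0,0,-0.03],[0,0,-0.07],[0,0,-0.12],[0,0,-0.17],[0,0,-0.21],[0,0,-0.22],[0,0,-0.22]],"rotation":[[0,0,0],[0,0,0],[0,0,0],[0,0,0],[0,0,0],[0,0,0],[0,0,0],[0,0,0]]}'
python3 -m pendant '{"dp":[[0.03,-0.02,0],[0.07,-0.045,0],[0.12,-0.075,0],[0.17,-0.1,0],[0.22,-0.13,0],[0.27,-0.16,0],[0.31,-0.185,0],[0.33,-0.2,0]],"rotation":[[0,0,0],[0,0,0],[0,0,0],[0,0,0],[0,0,0],[0,0,0],[0,0,0],[0,0,0]]}'
python3 -m pendant '{"dp":[[0.023,-0.01,0],[0.023,-0.01,0],[0.023,-0.01,0]],"rotation":[[0,0,0],[0,0,0],[0,0,0]]}'
python3 - <<'E'
from h import *
c=wcap(); wlids(c,dict(d=74)); print(get_obs()["tool_pos"])
E
```

```text
time: 25.18
tool_pos: [628.7, -64.1, 96.9]
tcp_rot: [3.141, 0.0, 1.571]
contact_force: [-4.2, 0.5, 7.7]
grip_width: 53.6
finger_force: 30.0
time: 25.42
tool_pos: [628.7, -64.1, 96.9]
tcp_rot: [3.141, 0.0, 1.571]
contact_force: [-3.5, 1.1, 5.7]
grip_width: 53.4
finger_force: 30.0
time: 26.05
tool_pos: [628.5, -64.0, 95.9]
tcp_rot: [-3.142, -0.0, 1.571]
contact_force: [0.4, -0.7, 0.4]
grip_width: 91.3
finger_force: 0.0
time: 27.05
tool_pos: [628.4, -64.0, 316.1]
tcp_rot: [3.141, 0.0, 1.571]
contact_force: [-0.2, 0.5, -0.6]
grip_width: 91.8
finger_force: 0.0
time: 28.05
tool_pos: [426.3, 267.5, 314.0]
tcp_rot: [-3.138, 0.001, 1.573]
contact_force: [0.1, -0.4, 0.4]
grip_width: 91.6
finger_force: 0.0
time: 28.42
tool_pos: [418.4, 288.3, 314.9]
tcp_rot: [-3.14, 0.001, 1.571]
contact_force: [0.8, -0.2, -0.4]
grip_width: 91.7
finger_force: 0.0
lid px [318. 174.] {'d': [419.9, 290.5, 22.4]}
[418.61550665 288.14234545 315.15508984]
```

```bash
python3 -m pendant '{"dp":[[0.0018,0.001,0.02],[0.0018,0.001,0.06],[0.0018,0.001,0.11],[0.0018,0.001,0.16],[0.0018,0.001,0.21],[0.0018,0.001,0.26],[0.0018,0.001,0.287],[0.0018,0.001,0.295]],"rotation":[[0,0,0],[0,0,0],[0,0,0],[0,0,0],[0,0,0],[0,0,0],[0,0,0],[0,0,0]]}'
python3 -m pendant '{"dp":[[0,0,0],[0,0,0],[0,0,0],[0,0,0],[0,0,0],[0,0,0],[0,0,0],[0,0,0]],"rotation":[[0,0,0],[0,0,0],[0,0,0],[0,0,0],[0,0,0],[0,0,0],[0,0,0],[0,0,0]]}' 0.035
python3 -m pendant '{"dp":[[0,0,-0.01],[0,0,-0.035],[0,0,-0.07],[0,0,-0.11],[0,0,-0.15],[0,0,-0.185],[0,0,-0.2],[0,0,-0.2]],"rotation":[[0,0,0],[0,0,0],[0,0,0],[0,0,0],[0,0,0],[0,0,0],[0,0,0],[0,0,0]]}'
python3 -m pendant '{"dp":[[-0.01,0.004,0],[-0.035,0.016,0],[-0.07,0.031,0],[-0.11,0.049,0],[-0.155,0.069,0],[-0.2,0.089,0],[-0.245,0.109,0],[-0.29,0.129,0]],"rotation":[[0,0,0],[0,0,0],[0,0,0],[0,0,0],[0,0,0],[0,0,0],[0,0,0],[0,0,0]]}'
python3 -m pendant '{"dp":[[-0.045,0.02,0],[-0.09,0.04,0],[-0.125,0.056,0],[-0.15,0.067,0],[-0.163,0.0725,0],[-0.1635,0.0725,0],[-0.1635,0.0725,0],[-0.1635,0.0725,0]],"rotation":[[0,0,0],[0,0,0],[0,0,0],[0,0,0],[0,0,0],[0,0,0],[0,0,0],[0,0,0]]}'
```

```text
time: 29.48
tool_pos: [418.9, 289.4, 19.3]
tcp_rot: [-3.138, 0.002, 1.57]
contact_force: [-0.1, -0.6, 0.8]
grip_width: 91.9
finger_force: 0.0
time: 30.48
tool_pos: [419.6, 290.9, 21.4]
tcp_rot: [3.141, -0.0, 1.571]
contact_force: [-1.5, -0.3, 4.6]
grip_width: 47.3
finger_force: 30.0
time: 31.48
tool_pos: [419.6, 290.8, 221.3]
tcp_rot: [3.141, -0.001, 1.571]
contact_force: [0.5, 0.5, -2.0]
grip_width: 47.5
finger_force: 30.0
time: 32.48
tool_pos: [548.2, -1.5, 219.2]
tcp_rot: [-3.139, -0.0, 1.57]
contact_force: [0.6, 0.1, -0.8]
grip_width: 47.0
finger_force: 30.0
time: 33.48
tool_pos: [620.8, -161.7, 221.2]
tcp_rot: [3.142, -0.0, 1.572]
contact_force: [0.6, 0.8, -0.5]
grip_width: 47.4
finger_force: 30.0
```

```bash
python3 -m pendant '{"dp":[[-0.0015,0,0.02],[-0.0015,0,0.05],[-0.0015,0,0.085],[-0.0015,0,0.115],[-0.0015,0,0.13],[-0.0015,0,0.138],[-0.0015,0,0.14],[-0.0015,0,0.14]],"rotation":[[0,0,0],[0,0,0],[0,0,0],[0,0,0],[0,0,0],[0,0,0],[0,0,0],[0,0,0]]}'
python3 -m pendant '{"dp":[[0,0,0.002],[0,0,0.004],[0,0,0.0055],[0,0,0.0065],[0,0,0.007],[0,0,0.007]],"rotation":[[0,0,0],[0,0,0],[0,0,0],[0,0,0],[0,0,0],[0,0,0]]}'
```

```text
time: 34.48
tool_pos: [621.5, -164.4, 81.9]
tcp_rot: [3.14, 0.001, 1.571]
contact_force: [-0.0, -0.7, -1.3]
grip_width: 47.1
finger_force: 30.0
time: 35.22
tool_pos: [620.9, -164.3, 74.4]
tcp_rot: [3.142, 0.0, 1.571]
contact_force: [-3.4, 0.9, 3.5]
grip_width: 47.7
finger_force: 30.0
```

In contact with the pad; release and retreat.

```bash
python3 -m pendant '{"dp":[[0,0,0],[0,0,0],[0,0,0],[0,0,0],[0,0,0]],"rotation":[[0,0,0],[0,0,0],[0,0,0],[0,0,0],[0,0,0]]}' 0.0918
python3 -m pendant '{"dp":[[0,0,-0.01],[0,0,-0.03],[0,0,-0.07],[0,0,-0.12],[0,0,-0.17],[0,0,-0.22],[0,0,-0.25],[0,0,-0.26]],"rotation":[[0,0,0],[0,0,0],[0,0,0],[0,0,0],[0,0,0],[0,0,0],[0,0,0],[0,0,0]]}'
python3 -m pendant '{"dp":[[-0.01,-0.03,0],[-0.02,-0.07,0],[-0.04,-0.11,0],[-0.06,-0.14,0],[-0.07,-0.16,0],[-0.07,-0.165,0],[-0.07,-0.165,0],[-0.07,-0.165,0]],"rotation":[[0,0,0],[0,0,0],[0,0,0],[0,0,0],[0,0,0],[0,0,0],[0,0,0],[0,0,0]]}'
python3 - <<'E'
from h import *
c=wcap(); wlids(c,dict(a=205,b=177,c=151,d=127)); print("bowl",wonz(c,0,0,45)[:0])
s=vision.capture("scene"); b,m=blobs(s["pixels"],(0,140,70),(6,255,255))
for ce,st in b: print(ce,{k:np.round(onz(s,*ce,z-9)[:2]).tolist() for k,z in dict(a=205,b=177,c=151,d=127).items()})
cv2.imwrite("pics/s9.png",s["pixels"][...,::-1])
E
```

```text
time: 35.85
tool_pos: [621.0, -164.2, 74.0]
tcp_rot: [3.142, -0.0, 1.571]
contact_force: [0.8, -0.5, 0.2]
grip_width: 90.2
finger_force: 0.0
time: 36.85
tool_pos: [621.3, -164.4, 337.0]
tcp_rot: [3.137, 0.002, 1.571]
contact_force: [0.6, -0.5, -1.4]
grip_width: 91.7
finger_force: 0.0
time: 37.85
tool_pos: [456.6, -233.8, 333.6]
tcp_rot: [-3.141, -0.001, 1.572]
contact_force: [0.2, -0.0, 0.7]
grip_width: 91.8
finger_force: 0.0
lid px [445. 128.] {'a': [584.7, -165.5, 18.2], 'b': [597.2, -165.4, 20.0], 'c': [608.7, -165.4, 21.6], 'd': [619.4, -165.3, 23.1]}
lid px [458.  48.] {'a': [599.3, -82.0, 22.5], 'b': [613.2, -73.8, 24.7], 'c': [626.0, -66.2, 26.7], 'd': [637.9, -59.2, 28.6]}
bowl []
[243.2, 179.0] {'a': [680.0, -46.0], 'b': [659.0, -90.0], 'c': [639.0, -130.0], 'd': [621.0, -168.0]}
[260.7, 188.0] {'a': [670.0, 11.0], 'b': [648.0, -29.0], 'c': [628.0, -66.0], 'd': [609.0, -100.0]}
[300.2, 203.5] {'a': [641.0, 112.0], 'b': [617.0, 79.0], 'c': [595.0, 48.0], 'd': [574.0, 20.0]}
```

View pics/s9.png

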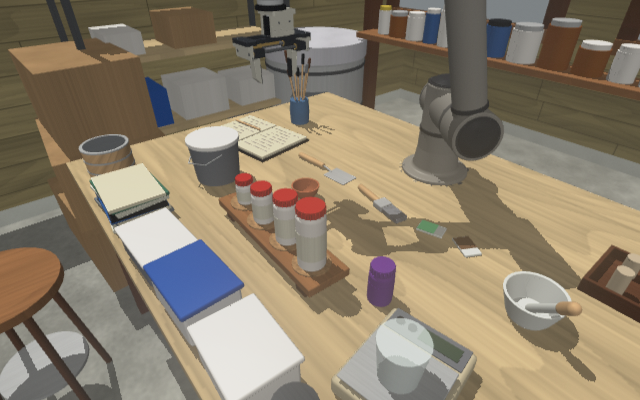

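All four jars stand upright on their pads, with lids at (243,179), (261,188), (286,198) and (311,208). They fall in height away from the scale, and the bowl is still at (305,187).

```bash
python3 -c "
from plant import workorder; print(workorder.close_job())"
```

```text
the job is handed in; nothing more can be done
None
```

I put the four jars upright on their pads in falling height from the scale (jar_a on pad_1 down to jar_d on pad_4), each within about 5 mm of its pad's centre by camera, with the bowl untouched, and handed the job in after about 38 s; no verdict was returned.

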